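# Seat the spring retainer on a coil shock

### The arm

A 6-joint arm with a two-finger parallel gripper is mounted at the origin on the work surface. World frame = base frame: x ahead of the robot, y to its left, z up, the work surface at z = 0. Lengths are in m, angles in rad, forces in N, time in s.
With the tool pointing down it reaches from about 0.4 to 0.825 m from the base axis. Payload 7 kg.
Tool frame: the origin (TCP) lies on the centre line of the jaws, within the pads' length; the fingertips stand 22 mm ahead of it and the grasp point (between the pads) lies 3 mm ahead of it; z points along the fingers, y is the line along which they close (so a half turn about z gives the same grasp; the last joint's range is limited). The gripper opens to 88 mm and grips with 3 to 60 N. Pads are 19 mm wide; open, the fingers measure 130 mm over their backs; the gripper's body (78 mm by 193 mm) begins 47 mm behind the grasp point.
Start: joints at [1.507, 0.359, 0.012, 0, -1.224, -0.288], TCP at [0.233, 0.634, 0.249] pointing down, gripper open.
Joint ranges: [-3.07, 3.07], [-1.43, 2.12], [-1.02, 1.25], [-3.03, 1.67], [-3.05, -0], [-3.03, 3.03]. Speed limits (rad/s): [2.39, 2.39, 3.01, 3.14, 3.14, 3.14].

### API

Orientations are given as [roll, pitch, yaw] about the fixed x, y, z axes, in that order (R = Rz(yaw) Ry(pitch) Rx(roll)).
In Python, from station import monitor, viewer, order gives the robot as it stands. The module is installed in compiled form; this text tells all that it offers.
- The arm moves only by the tool servo_tool, never from a script. Its argument "targets" is a list of rows, each an object with "angular": the turn, a rotation vector about the tool's x, y, z in degrees, a list of three; "xyz": the shift along the tool's x, y, z in cm, a list of three; "claw": the finger opening in cm, from 0 to 8.76. A call has 1 to 20 rows; each row shifts and turns the commanded pose from where the row before left it, along the tool's axes as they then stand; what a row does not reach is not made up. A row lasts 1/10 s, in which the tool goes at most 50 mm and 8.59 degrees, less where a joint would pass 70% of its speed; a pose out of reach is approached as far as the arm can. A call is refused whole if a number of a shift passes 5 or a number of a turn 8.59, either way. A call with a gripper value outside its range is refused whole. The fingers move at their own pace and stop on an object; "force" is the grip in N (left out, the last holds). Time passes only in rows, so rows that do not move let the fingers close. It gives the time, the measured TCP pose, the force, the opening and the grip force at its end, in the units of the state.
- monitor.get_state(): the state, without advancing time (a new reading comes with each control period).
- viewer.grab_frame(name): name is "scene" or "top"; returns a dict with "color" (480x640x3 uint8, blue, green, red), "fovy" (degrees; the focal length in pixels is half the picture's height over the tangent of half this angle, whatever the lens; pixels are square), "cx", "cy" (the principal point, pixels), "R" (3x3) and "t" (3): a world point X has camera coordinates R X + t. Camera axes: x right, y down, z forward; pixel columns grow to the right and rows downward; lengths in m; the calibration is good to about 2 mm. A picture is of the moment at which its call begins. There is no depth.
- order.job_done(): hands the job in; it is judged then, once.
The state is a dict: "t": time; "q": joint angles; "qd": joint speeds; "joint_efforts": joint torques, N m; "eef_pos": TCP position; "ee_rot": TCP orientation; "force": force on the tool from outside, world axes, zero at the start; "moment": the same for the moment, N m; "width": finger opening in m; "gripper_force": force on a finger pad.
Only numpy, scipy, OpenCV 4.12 (cv2) and the standard library are available. Lean on these libraries where they do the work, as an engineer would, in place of code of your own. Each camera call takes 0.05 s, during which the arm holds its last target. There are 200 camera calls.

### The job

A bicycle coil shock is clamped by its top eye in the bench vise and its coil spring is loose: slide the spring back until it rests against the preload collar next to the vise. Then take from the wooden rack the spring retainer whose slot is wide enough for the shaft, slip it slot-down over the bare shaft in the gap between spring and shaft eye, and slide it along against the shoulder of the eye. Finish while still holding it there with the gripper, upright and pressed flush against the shoulder with a steady push, so that the collar can be wound up; leave the other retainer and everything else on the bench where it is.

Things in the scene. Friction and masses are not known exactly. Their poses are not given: they have to be found in the camera images.
- eyelet: aluminium shaft eye, free end of the shock, fixed. Origin on the shaft's centre line in the face of its round shoulder (the seat, 26 mm across). y points along the level shaft away from the spring, out of the free end; z up. From the seat the bare shaft, 12.7 mm in diameter, runs in -y to the spring. Beyond the seat the eye is at most 30 mm high and wide and ends at y = +44 mm
- spring_mid (a point): centre of the coil spring, on the shaft's line: dark steel, 60 mm outer diameter, 110 mm long, around the damper body; behaves as a solid rigid cylinder. Same axes as the eyelet. Can be gripped across its diameter from above. Its free end lies 55 mm from here in +y
- spring (a joint): distance of the spring from the preload collar, m: 0 = against the collar (then 44 mm of gap from spring end to seat), up to 0.041 towards the eye (gap 3 mm). About 3 N of friction; stays where left. The collar is a black ring, 57 mm across, on the vise side of the spring, on the threaded body (36 mm, too thick for a retainer's slot)
- retainer_center (a point): the retainer that fits: steel horseshoe plate, 8 mm thick (x), 56 wide (y, straight parallel sides), 62 tall (z up), rounded top, 0.12 kg. An 18 mm slot, open at the feet, runs up to a round end; this point is the centre of that end, in mid thickness, 34 mm above the feet. Either face may meet the seat. Stands in a rack groove, feet 6 mm above the bench. Grip its sides from above
- small_retainer_center (a point): the wrong retainer, same outline and same point, but its slot is only 10 mm wide and will not pass the shaft. Stands in the rack 100 mm beside the other; which is left and which right varies. Leave it.
- rack: wooden rack, fixed: base board 60 x 165 x 6 mm with two grooved blocks (40 mm in x, 36 mm in y, top 19 mm above the bench) at y = -50 and +50 mm; the groove runs along y. Origin under the centre; z up. The plates overhang their blocks by 10 mm on both sides.
- vise: blue bench vise, fixed, jaws 120 mm wide (y), top 165 mm above the bench; the shock leaves its +y side level, along +y, above the bench. Origin under the middle of the jaws; its screw is along x and its handle points to -x. Same axes as the eyelet. The seat is at (0, 246, 145) mm.
- grease_jar: bystander: white jar with a grey lid, 68 mm across, 62 mm tall; origin under its centre
- oil_bottle: bystander: white oil bottle, 60 mm across, 160 mm tall; origin under its centre
- wrench: bystander: steel spanner 170 mm long lying along its x; origin under its middle
- driver: bystander: black-handled screwdriver 190 mm long lying along its x; origin under its middle
- mallet: bystander: wood-handled mallet 260 mm long lying along its x; origin under its middle
- clamp_block: bystander: grooved aluminium shaft clamp block, 50 x 60 x 22 mm; origin under its centre
- bushing_driver: bystander: stepped steel bushing driver, 40 mm across, 95 mm tall, standing; origin under its centre
- retainer: the same retainer plate, origin under its feet (34 mm below the slot centre), same axes
Not all that is in view belongs to the job. Leave any green look-alike of the retainer alone.

How it is judged:
By the outcome, as a careful person would: the job done as asked, in the order asked, and still so for the second after the job is handed in, while the arm keeps its last pose, push and grip.
It also fails if it takes over 61 s, if anything falls off the work surface, if the arm or the gripper's body presses on something with over 40 N, if the wrist force passes 120 N, or if a joint passes its speed limit or range.

## Working session

There is one attempt and no reset: what is moved stays moved. The work goes in short steps, Python scripts to look and compute and a tool call to move; the robot and the scene stay as the last step left them, time stands still between calls to the robot, and variables do not carry over. Pictures are saved under pics/ and viewed, at most 10 in all, crops included, and the job is handed in when it is done.

Besides the shell and the picture viewer there is one more tool, called after ">>>" by a JSON object that holds its "name" and its "arguments". servo_tool: Moves the arm, as the interface text tells. Its arguments: {"type":"object","properties":{"targets":{"type":"array"},"force":{"type":"number"}},"required":["targets"]}

```bash
mkdir -p pics
python3 - <<'E'
from station import monitor, viewer
import cv2,json,numpy as np
s=monitor.get_state();print({k:np.round(v,3).tolist() for k,v in s.items()})
for n in("scene","top"):
    f=viewer.grab_frame(n);cv2.imwrite(f"pics/{n}0.png",f["color"])
    np.savez(f"{n}.npz",**{k:f[k] for k in("fovy","cx","cy","R","t")})
    print(n,f["fovy"],f["cx"],f["cy"],np.array(f["R"]).round(3).tolist(),np.round(f["t"],3))
E
```

```text
{'t': 0.0, 'q': [1.507, 0.359, 0.011, -0.0, -1.224, -0.288], 'qd': [-0.0, -0.0, 0.0, -0.001, -0.001, -0.001], 'joint_efforts': [0.0, -58.272, 29.307, 6.998, 0.007, -0.0], 'eef_pos': [0.232, 0.633, 0.248], 'ee_rot': [3.14, -0.0, -0.352], 'force': [0.473, 0.437, 0.033], 'moment': [-0.012, 0.033, -0.016], 'gripper_force': 0.0, 'width': 0.087}
scene 43.33338676652976 322.46981259010084 238.51869138421074 [[-0.57, 0.822, 0.012], [0.613, 0.435, -0.66], [-0.548, -0.368, -0.751]] [ 0.283 -0.334  1.714]
top 44.721132661633035 325.20417368719995 239.63638613793327 [[0.028, -0.999, 0.03], [-0.997, -0.03, -0.077], [0.078, -0.028, -0.997]] [0.025 0.589 1.127]
```

View pics/scene0.png

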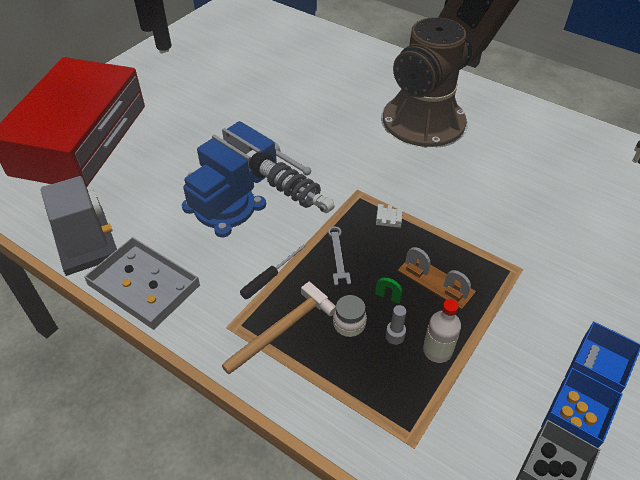

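View pics/top0.png

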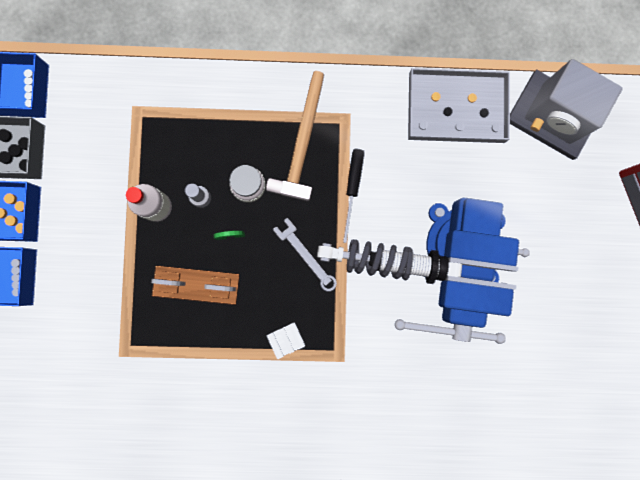

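Scene view: the retainer candidates are grey plate A (417,262), grey plate B (457,285) and the green look-alike (389,289), which I leave alone. In the top view the plates are at (168,283) and (220,289). The shock runs from the vise (430,265) to the eye at (325,252). Next is a close crop to tell the slots apart.

Run:
```python
import cv2,numpy as np
s=cv2.imread("pics/scene0.png");t=cv2.imread("pics/top0.png")
def c(im,x,y,w,h,k):return cv2.resize(im[y:y+h,x:x+w],None,fx=k,fy=k,interpolation=cv2.INTER_CUBIC)
a=np.hstack([c(s,390,235,100,75,4),c(s,240,140,100,75,4)])
b=np.hstack([c(t,145,245,100,75,4),c(t,315,225,100,75,4)])
cv2.imwrite("pics/crop1.png",np.vstack([a,b]))
```

```text
(no output)
```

View pics/crop1.png

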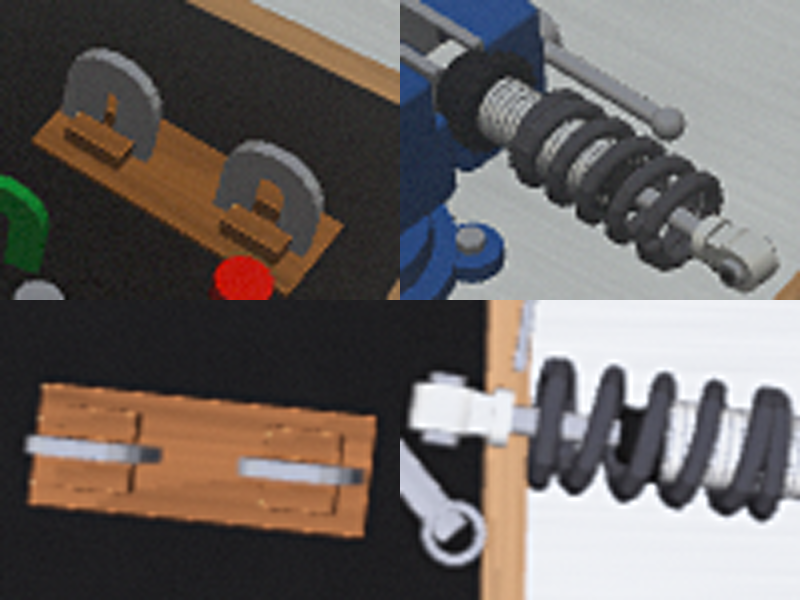

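The crop shows that plate A (scene 417,262; top 220,289) has the narrow slot. Plate B (scene 457,285; top 168,283) has the wide slot, so I take B. The seat is at about top (343,254), with the spring end close beside it. Next I fit the poses and overlay them.

```bash
cat > h.py <<'E'
import numpy as np,cv2
from scipy.optimize import least_squares
def cam(n):
    d=np.load(n+".npz");f=240/np.tan(np.radians(float(d["fovy"]))/2)
    K=np.array([[f,0,d["cx"]],[0,f,d["cy"]],[0,0,1.]]);return K,d["R"],d["t"]
def proj(n,X):
    K,R,t=cam(n);p=(K@(R@np.atleast_2d(X).T+t.reshape(3,1))).T;return p[:,:2]/p[:,2:]
def at(p,P):
    x,y,a=p;c,s=np.cos(a),np.sin(a);P=np.atleast_2d(P).astype(float)
    return np.c_[x+c*P[:,0]-s*P[:,1],y+s*P[:,0]+c*P[:,1],P[:,2]]
def circ(p,P,ax,r,n=24):
    th=np.linspace(0,2*np.pi,n);C=np.zeros((n,3));i,j=[k for k in range(3) if k!=ax]
    C[:,i]=r*np.cos(th);C[:,j]=r*np.sin(th);return at(p,C+P)
E
cat > fit.py <<'E'
from h import *
c=lambda x,y,ox,oy,bx,by:[(x-bx)/4+ox,(y-by)/4+oy]
rc=np.array([c(*q,145,245,0,300) for q in [(40,384),(376,416),(363,537),(28,503)]])
RP=np.array([[.03,.0825,.006],[.03,-.0825,.006],[-.03,-.0825,.006],[-.03,.0825,.006]])
rack=least_squares(lambda p:(proj("top",at(p,RP))-rc).ravel(),[.48,.25,0]).x
seat_t=c(513,418,315,225,400,300)
# eye tip & collar used for direction only
def res(p):
    a=proj("top",at(p,[[0,0,.145]]))[0]-seat_t
    l=proj("top",at(p,[[0,.044,.145],[0,-.16,.145]]));d=l[1]-l[0];n=np.array([-d[1],d[0]])/np.linalg.norm(d)
    return np.r_[a,(np.array(c(412,408,315,225,400,300))-l[0])@n,(np.array([437,267.5])-l[0])@n]
eye=least_squares(res,[.56,-.03,-.1]).x
print("rack",rack,"eye",eye)
np.save("fit.npy",[rack,eye])
out=[]
for n,(x,y,w,h),(x2,y2) in(("scene",(390,235,100,75),(240,140)),("top",(145,245,100,75),(325,225))):
    im=cv2.resize(cv2.imread(f"pics/{n}0.png"),None,fx=4,fy=4,interpolation=cv2.INTER_CUBIC)
    def dr(X,col):cv2.polylines(im,[np.round((proj(n,X)+.5)*4).astype(int)],False,col,1)
    dr(at(rack,RP[[0,1,2,3,0]]),(0,255,255))
    for yy in(.05,-.05):
        th=np.linspace(0,np.pi,20);o=np.c_[0*th,yy+.028*np.cos(th),.04+.028*np.sin(th)]
        o=np.r_[[[0,yy+.028,.006]],o,[[0,yy-.028,.006]]];dr(at(rack,o),(0,0,255))
    dr(circ(eye,[0,0,.145],1,.013),(0,255,0));dr(at(eye,[[0,.044,.145],[0,-.2,.145]]),(0,255,0))
    for s,col in((0.033,(255,255,0)),):
        for e in(-.044,-.154):dr(circ(eye,[0,e+s,.145],1,.03),col)
    dr(circ(eye,[0,-.154,.145],1,.0285),(255,0,255))
    out.append(np.hstack([im[y*4:y*4+h*4,x*4:x*4+w*4],im[y2*4:y2*4+h*4,x2*4:x2*4+w*4]]))
cv2.imwrite("pics/ov.png",np.vstack(out))
E
python3 fit.py
```

```text
rack [ 0.49189435  0.29496565 -0.06917549] eye [ 0.55233867  0.01301786 -0.10262498]
```

View pics/ov.png

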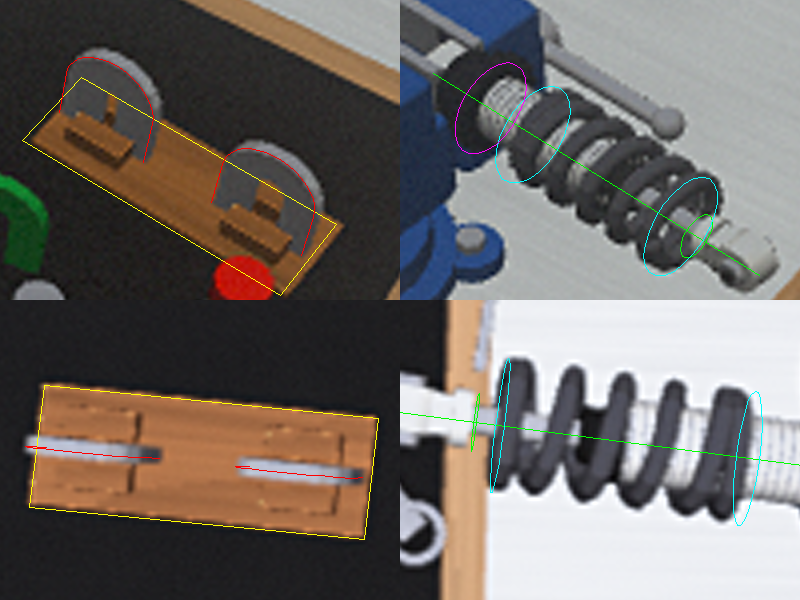

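The overlay agrees with the top view to about a pixel; the scene view differs by a few mm. That is good enough to start, and force will refine it. First I turn the tool across the shaft.

```bash
cat > go.py <<'E'
import sys,numpy as np
from scipy.spatial.transform import Rotation as Ro
from station import monitor
s=monitor.get_state();R=Ro.from_euler("xyz",s["ee_rot"])
def st():print("t",round(s["t"],2),"pos",np.round(s["eef_pos"],4),"rot",np.round(s["ee_rot"],4),"F",np.round(s["force"],1),"M",np.round(s["moment"],2),"w",round(s["width"],4),"gf",round(s["gripper_force"],1))
st()
if len(sys.argv)>4:
    g=[float(v) for v in sys.argv[1:5]]
    D=Ro.from_euler("xyz",[np.pi,0,g[3]])
    print("turn deg(tool)",np.degrees((R.inv()*D).as_rotvec()).round(2))
    print("shift cm: now axes",(R.inv().apply(np.array(g[:3])-s["eef_pos"])*100).round(2),"after turn",(D.inv().apply(np.array(g[:3])-s["eef_pos"])*100).round(2))
E
python3 go.py 0.5456 -0.0527 0.249 -1.673
```

```text
t 0.1 pos [0.2324 0.6333 0.2477] rot [ 3.1401e+00 -1.0000e-04 -3.5190e-01] F [0.1 0.1 0.1] M [-0.01  0.02 -0.02] w 0.0879 gf 0.0
turn deg(tool) [ 7.000e-02 -6.000e-02  7.569e+01]
shift cm: now axes [ 5.304e+01  5.360e+01 -4.000e-02] after turn [ 65.04 -38.15  -0.13]
```

>>> {"name": "servo_tool", "arguments": {"targets": [{"angular": [0, 0, 8.4], "xyz": [0, 0, 0], "claw": 8.7}, {"angular": [0, 0, 8.4], "xyz": [0, 0, 0], "claw": 8.7}, {"angular": [0, 0, 8.4], "xyz": [0, 0, 0], "claw": 8.7}, {"angular": [0, 0, 8.4], "xyz": [0, 0, 0], "claw": 8.7}, {"angular": [0, 0, 8.4], "xyz": [0, 0, 0], "claw": 8.7}, {"angular": [0, 0, 8.4], "xyz": [0, 0, 0], "claw": 8.7}, {"angular": [0, 0, 8.4], "xyz": [0, 0, 0], "claw": 8.7}, {"angular": [0, 0, 8.4], "xyz": [0, 0, 0], "claw": 8.7}, {"angular": [0, 0, 8.4], "xyz": [0, 0, 0], "claw": 8.7}, {"angular": [0, 0, 0], "xyz": [0, 0, 0], "claw": 8.7}]}}

```text
t: 1.1
eef_pos: [0.2325, 0.6334, 0.248]
ee_rot: [3.141, -0.001, -1.674]
force: [0.5, 0.2, -0.5]
width: 0.0866
gripper_force: 0.0
```

```bash
python3 go.py 0.5456 -0.0527 0.249 -1.673
```

```text
t 1.1 pos [0.2325 0.6334 0.248 ] rot [ 3.1414e+00 -9.0000e-04 -1.6736e+00] F [ 0.5  0.2 -0.5] M [ 0.12 -0.09  0.02] w 0.0866 gf 0.0
turn deg(tool) [ 0.01 -0.05 -0.04]
shift cm: now axes [ 6.504e+01 -3.818e+01 -4.000e-02] after turn [ 65.06 -38.14  -0.1 ]
```

>>> {"name": "servo_tool", "arguments": {"targets": [{"angular": [0, 0, 0], "xyz": [3.25, -1.91, 0], "claw": 8.7}, {"angular": [0, 0, 0], "xyz": [3.25, -1.91, 0], "claw": 8.7}, {"angular": [0, 0, 0], "xyz": [3.25, -1.91, 0], "claw": 8.7}, {"angular": [0, 0, 0], "xyz": [3.25, -1.91, 0], "claw": 8.7}, {"angular": [0, 0, 0], "xyz": [3.25, -1.91, 0], "claw": 8.7}, {"angular": [0, 0, 0], "xyz": [3.25, -1.91, 0], "claw": 8.7}, {"angular": [0, 0, 0], "xyz": [3.25, -1.91, 0], "claw": 8.7}, {"angular": [0, 0, 0], "xyz": [3.25, -1.91, 0], "claw": 8.7}, {"angular": [0, 0, 0], "xyz": [3.25, -1.91, 0], "claw": 8.7}, {"angular": [0, 0, 0], "xyz": [3.25, -1.91, 0], "claw": 8.7}, {"angular": [0, 0, 0], "xyz": [3.25, -1.91, 0], "claw": 8.7}, {"angular": [0, 0, 0], "xyz": [3.25, -1.91, 0], "claw": 8.7}, {"angular": [0, 0, 0], "xyz": [3.25, -1.91, 0], "claw": 8.7}, {"angular": [0, 0, 0], "xyz": [3.25, -1.91, 0], "claw": 8.7}, {"angular": [0, 0, 0], "xyz": [3.25, -1.91, 0], "claw": 8.7}, {"angular": [0, 0, 0], "xyz": [3.25, -1.91, 0], "claw": 8.7}, {"angular": [0, 0, 0], "xyz": [3.25, -1.91, 0], "claw": 8.7}, {"angular": [0, 0, 0], "xyz": [3.25, -1.91, 0], "claw": 8.7}, {"angular": [0, 0, 0], "xyz": [3.25, -1.91, 0], "claw": 8.7}, {"angular": [0, 0, 0], "xyz": [3.25, -1.91, 0], "claw": 8.7}]}}

```text
t: 3.1
eef_pos: [0.5478, -0.053, 0.2485]
ee_rot: [3.142, 0.0, -1.666]
force: [0.9, 0.6, 0.1]
width: 0.0869
gripper_force: 0.0
```

>>> {"name": "servo_tool", "arguments": {"targets": [{"angular": [0, 0, 0], "xyz": [0, 0, 2], "claw": 8.7}, {"angular": [0, 0, 0], "xyz": [0, 0, 0], "claw": 8.7}, {"angular": [0, 0, 0], "xyz": [0, 0, 0], "claw": 8.7}]}}

```text
t: 3.4
eef_pos: [0.5471, -0.0514, 0.2284]
ee_rot: [3.14, -0.001, -1.669]
force: [0.4, 0.2, 0.7]
width: 0.0866
gripper_force: 0.0
```

```bash
python3 go.py 0.5456 -0.0527 0.148 -1.673
python3 - <<'E'
from station import viewer
import cv2,numpy as np
o=[]
for n,x,y in(("scene",220,90),("top",300,200)):
    f=viewer.grab_frame(n)["color"];cv2.imwrite(f"pics/{n}1.png",f);o.append(cv2.resize(f[y:y+150,x:x+130],None,fx=3,fy=3,interpolation=cv2.INTER_CUBIC))
cv2.imwrite("pics/c2.png",np.hstack(o))
E
```

```text
t 3.4 pos [ 0.5471 -0.0514  0.2284] rot [ 3.1403e+00 -6.0000e-04 -1.6688e+00] F [0.4 0.2 0.7] M [ 0.14 -0.09  0.01] w 0.0866 gf 0.0
turn deg(tool) [ 0.07 -0.03  0.24]
shift cm: now axes [0.13 0.12 8.04] after turn [0.14 0.13 8.04]
```

View pics/c2.png

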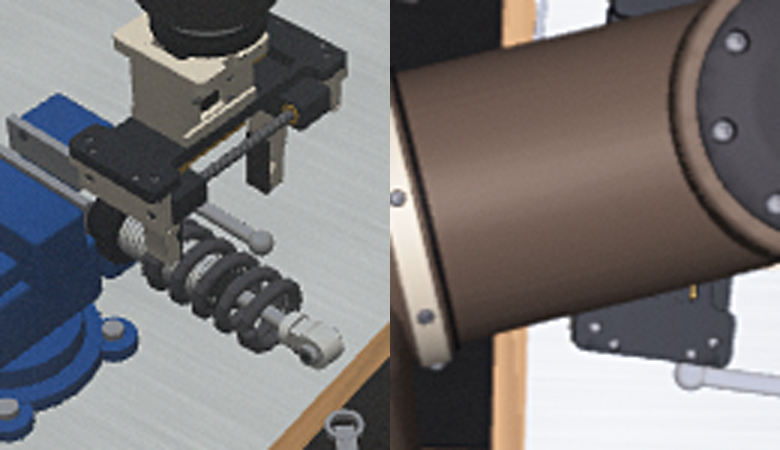

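The gripper hangs square over the spring. The near finger is at about (165,240) and the far finger at (265,165), one on each side. Now I descend.

>>> {"name": "servo_tool", "arguments": {"targets": [{"angular": [0, 0, 0.2], "xyz": [0.1, 0.1, 1.5], "claw": 8.7}, {"angular": [0, 0, 0], "xyz": [0, 0, 1.5], "claw": 8.7}, {"angular": [0, 0, 0], "xyz": [0, 0, 1.5], "claw": 8.7}, {"angular": [0, 0, 0], "xyz": [0, 0, 1.5], "claw": 8.7}, {"angular": [0, 0, 0], "xyz": [0, 0, 1], "claw": 8.7}, {"angular": [0, 0, 0], "xyz": [0, 0, 1], "claw": 8.7}, {"angular": [0, 0, 0], "xyz": [0, 0, 0], "claw": 8.7}]}}

```text
t: 4.2
eef_pos: [0.5459, -0.052, 0.1477]
ee_rot: [3.14, -0.0, -1.674]
force: [-0.5, -0.9, 0.2]
width: 0.0872
gripper_force: 0.0
```

>>> {"name": "servo_tool", "arguments": {"force": 10, "targets": [{"angular": [0, 0, 0], "xyz": [0, 0, 0], "claw": 5.5}, {"angular": [0, 0, 0], "xyz": [0, 0, 0], "claw": 5.5}, {"angular": [0, 0, 0], "xyz": [0, 0, 0], "claw": 5.5}, {"angular": [0, 0, 0], "xyz": [0, 0, 0], "claw": 5.5}, {"angular": [0, 0, 0], "xyz": [0, 0, 0], "claw": 5.5}, {"angular": [0, 0, 0], "xyz": [0, 0, 0], "claw": 5.5}]}}

```text
t: 4.8
eef_pos: [0.5463, -0.0523, 0.1489]
ee_rot: [-3.142, 0.0, -1.675]
force: [-3.5, 1.3, 3.8]
width: 0.0597
gripper_force: 10.0
```

```bash
python3 go.py 0.5456 -0.0527 0.148 -1.673
```

```text
t 4.8 pos [ 0.5463 -0.0523  0.1489] rot [-3.1415e+00  1.0000e-04 -1.6748e+00] F [-3.5  1.3  3.8] M [ 0.54  0.94 -0.08] w 0.0597 gf 10.0
turn deg(tool) [-0.   0.  -0.1]
shift cm: now axes [0.05 0.07 0.09] after turn [0.05 0.07 0.09]
```

>>> {"name": "servo_tool", "arguments": {"force": 15, "targets": [{"angular": [0, 0, 0], "xyz": [0, 0, 0], "claw": 5.5}, {"angular": [0, 0, 0], "xyz": [0.4, 0, 0], "claw": 5.5}, {"angular": [0, 0, 0], "xyz": [0.4, 0, 0], "claw": 5.5}, {"angular": [0, 0, 0], "xyz": [0.4, 0, 0], "claw": 5.5}, {"angular": [0, 0, 0], "xyz": [0.4, 0, 0], "claw": 5.5}, {"angular": [0, 0, 0], "xyz": [0.4, 0, 0], "claw": 5.5}, {"angular": [0, 0, 0], "xyz": [0.4, 0, 0], "claw": 5.5}, {"angular": [0, 0, 0], "xyz": [0.2, 0, 0], "claw": 5.5}, {"angular": [0, 0, 0], "xyz": [0.2, 0, 0], "claw": 5.5}]}}

```text
t: 5.7
eef_pos: [0.5433, -0.08, 0.1489]
ee_rot: [3.142, 0.0, -1.675]
force: [-3.9, 3.6, 6.4]
width: 0.0593
gripper_force: 15.0
```

```bash
python3 go.py
```

```text
t 5.7 pos [ 0.5433 -0.08    0.1489] rot [ 3.1415e+00  4.0000e-04 -1.6748e+00] F [-3.9  3.6  6.4] M [ 1.3   1.41 -0.09] w 0.0593 gf 15.0
```

>>> {"name": "servo_tool", "arguments": {"targets": [{"angular": [0, 0, 0], "xyz": [0.2, 0, 0], "claw": 5.5}, {"angular": [0, 0, 0], "xyz": [0.1, 0, 0], "claw": 5.5}]}}

```text
t: 5.9
eef_pos: [0.543, -0.083, 0.1489]
ee_rot: [3.141, 0.0, -1.675]
force: [-2.5, 3.9, 5.7]
width: 0.0596
gripper_force: 15.0
```

>>> {"name": "servo_tool", "arguments": {"targets": [{"angular": [0, 0, 0], "xyz": [0.1, 0, 0], "claw": 5.5}, {"angular": [0, 0, 0], "xyz": [0.1, 0, 0], "claw": 5.5}]}}

```text
t: 6.1
eef_pos: [0.5427, -0.0849, 0.1489]
ee_rot: [3.141, 0.0, -1.675]
force: [-3.4, 4.1, 5.7]
width: 0.0601
gripper_force: 15.0
```

>>> {"name": "servo_tool", "arguments": {"targets": [{"angular": [0, 0, 0], "xyz": [0.1, 0, 0], "claw": 5.5}, {"angular": [0, 0, 0], "xyz": [0.1, 0, 0], "claw": 5.5}, {"angular": [0, 0, 0], "xyz": [0.1, 0, 0], "claw": 5.5}]}}

```text
t: 6.4
eef_pos: [0.5427, -0.0856, 0.1489]
ee_rot: [-3.141, 0.004, -1.675]
force: [-6.5, 21.0, 9.3]
width: 0.0599
gripper_force: 15.0
```

>>> {"name": "servo_tool", "arguments": {"targets": [{"angular": [0, 0, 0], "xyz": [0.1, 0, 0], "claw": 5.5}, {"angular": [0, 0, 0], "xyz": [0.1, 0, 0], "claw": 5.5}]}}

```text
t: 6.6
eef_pos: [0.5426, -0.0864, 0.1487]
ee_rot: [-3.141, 0.005, -1.675]
force: [-6.1, 25.9, 8.6]
width: 0.0593
gripper_force: 15.0
```

>>> {"name": "servo_tool", "arguments": {"targets": [{"angular": [0, 0, 0], "xyz": [0.1, 0, 0], "claw": 5.5}, {"angular": [0, 0, 0], "xyz": [0.1, 0, 0], "claw": 5.5}]}}

```text
t: 6.8
eef_pos: [0.5424, -0.0881, 0.1485]
ee_rot: [-3.141, 0.006, -1.675]
force: [-5.2, 25.3, 5.5]
width: 0.0599
gripper_force: 15.0
```

Spring contact with the collar was clear: force rose to about 21 N after 33 mm of travel, which matches the estimate. I open, lift and turn for the rack.

>>> {"name": "servo_tool", "arguments": {"targets": [{"angular": [0, 0, 0], "xyz": [0, 0, 0], "claw": 8.7}, {"angular": [0, 0, 0], "xyz": [0, 0, 0], "claw": 8.7}, {"angular": [0, 0, 0], "xyz": [0, 0, 0], "claw": 8.7}, {"angular": [0, 0, 0], "xyz": [0, 0, 0], "claw": 8.7}, {"angular": [0, 0, 0], "xyz": [0, 0, -2], "claw": 8.7}, {"angular": [0, 0, 0], "xyz": [0, 0, -3], "claw": 8.7}, {"angular": [0, 0, 0], "xyz": [0, 0, -3], "claw": 8.7}, {"angular": [0, 0, 0], "xyz": [0, 0, -2], "claw": 8.7}]}}

```text
t: 7.6
eef_pos: [0.5428, -0.0926, 0.2507]
ee_rot: [-3.139, -0.0, -1.675]
force: [0.1, -0.8, -0.2]
width: 0.0873
gripper_force: 0.0
```

>>> {"name": "servo_tool", "arguments": {"targets": [{"angular": [0, 0, -8.36], "xyz": [0, 0, 0], "claw": 6.8}, {"angular": [0, 0, -8.36], "xyz": [0, 0, 0], "claw": 6.8}, {"angular": [0, 0, -8.36], "xyz": [0, 0, 0], "claw": 6.8}, {"angular": [0, 0, -8.36], "xyz": [0, 0, 0], "claw": 6.8}, {"angular": [0, 0, -8.36], "xyz": [0, 0, 0], "claw": 6.8}, {"angular": [0, 0, -8.36], "xyz": [0, 0, 0], "claw": 6.8}, {"angular": [0, 0, -8.36], "xyz": [0, 0, 0], "claw": 6.8}, {"angular": [0, 0, -8.36], "xyz": [0, 0, 0], "claw": 6.8}, {"angular": [0, 0, -8.36], "xyz": [0, 0, 0], "claw": 6.8}, {"angular": [0, 0, -8.36], "xyz": [0, 0, 0], "claw": 6.8}, {"angular": [0, 0, -8.36], "xyz": [0, 0, 0], "claw": 6.8}, {"angular": [0, 0, 0], "xyz": [0, 0, 0], "claw": 6.8}]}}

```text
t: 8.8
eef_pos: [0.5422, -0.0924, 0.2484]
ee_rot: [3.141, 0.0, -0.068]
force: [-0.3, -0.1, -0.1]
width: 0.0681
gripper_force: 0.0
```

```bash
python3 go.py .4958 .3449 .22 -.0692
```

```text
t 8.8 pos [ 0.5422 -0.0924  0.2484] rot [ 3.1414e+00  2.0000e-04 -6.8000e-02] F [-0.3 -0.1 -0.1] M [-0.09 -0.01 -0.01] w 0.0681 gf 0.0
turn deg(tool) [0.01 0.01 0.07]
shift cm: now axes [ -7.59 -43.32   2.84] after turn [ -7.65 -43.31   2.84]
```

>>> {"name": "servo_tool", "arguments": {"targets": [{"angular": [0, 0, 0], "xyz": [-0.63, -3.61, 0], "claw": 6.8}, {"angular": [0, 0, 0], "xyz": [-0.63, -3.61, 0], "claw": 6.8}, {"angular": [0, 0, 0], "xyz": [-0.63, -3.61, 0], "claw": 6.8}, {"angular": [0, 0, 0], "xyz": [-0.63, -3.61, 0], "claw": 6.8}, {"angular": [0, 0, 0], "xyz": [-0.63, -3.61, 0], "claw": 6.8}, {"angular": [0, 0, 0], "xyz": [-0.63, -3.61, 0], "claw": 6.8}, {"angular": [0, 0, 0], "xyz": [-0.63, -3.61, 0], "claw": 6.8}, {"angular": [0, 0, 0], "xyz": [-0.63, -3.61, 0], "claw": 6.8}, {"angular": [0, 0, 0], "xyz": [-0.63, -3.61, 0], "claw": 6.8}, {"angular": [0, 0, 0], "xyz": [-0.63, -3.61, 0], "claw": 6.8}, {"angular": [0, 0, 0], "xyz": [-0.63, -3.61, 0], "claw": 6.8}, {"angular": [0, 0, 0], "xyz": [-0.63, -3.61, 0], "claw": 6.8}, {"angular": [0, 0, 0], "xyz": [0, 0, 3], "claw": 6.8}, {"angular": [0, 0, 0], "xyz": [0, 0, 4], "claw": 6.8}, {"angular": [0, 0, 0], "xyz": [0, 0, 4], "claw": 6.8}, {"angular": [0, 0, 0], "xyz": [0, 0, 2], "claw": 6.8}, {"angular": [0, 0, 0], "xyz": [0, 0, 0], "claw": 6.8}, {"angular": [0, 0, 0], "xyz": [0, 0, 0], "claw": 6.8}]}}

```text
t: 10.6
eef_pos: [0.4975, 0.3454, 0.119]
ee_rot: [3.141, -0.0, -0.072]
force: [0.5, 0.2, 0.7]
width: 0.0681
gripper_force: 0.0
```

```bash
python3 go.py .4958 .3449 .033 -.0692
python3 - <<'E'
from station import viewer
import cv2,numpy as np
o=[]
for n,x,y in(("scene",370,190),("top",300,195)):
    f=viewer.grab_frame(n)["color"];cv2.imwrite(f"pics/{n}2.png",f);o.append(cv2.resize(f[y:y+130,x:x+130],None,fx=3,fy=3,interpolation=cv2.INTER_CUBIC))
cv2.imwrite("pics/c3.png",np.hstack(o))
E
```

```text
t 10.6 pos [0.4975 0.3454 0.119 ] rot [ 3.1411e+00 -3.0000e-04 -7.2100e-02] F [0.5 0.2 0.7] M [-0.01 -0.04  0.  ] w 0.0681 gf 0.0
turn deg(tool) [ 0.03 -0.02 -0.17]
shift cm: now axes [-0.17  0.06  8.6 ] after turn [-0.16  0.06  8.6 ]
```

View pics/c3.png

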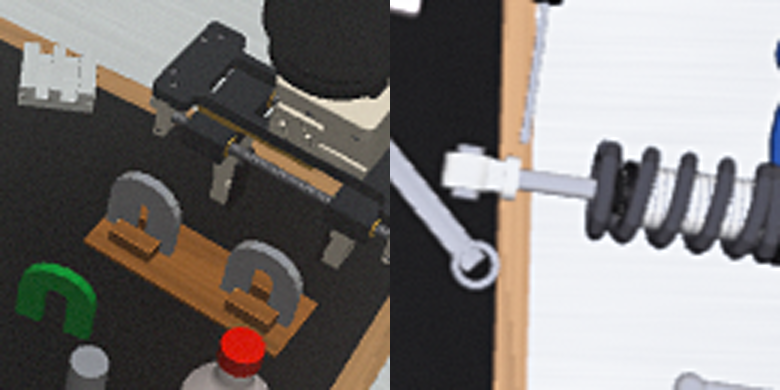

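```bash
python3 -c "
from h import *
p=[.4975,.3454,-.0721]
for y in(-.034,-.055,.034,.055): print(y,((proj('scene',at(p,[[0,y,.097]]))[0]-[370,190])*3).round(1))
"
```

```text
-0.034 [230.2 203.7]
-0.055 [204.3 188.9]
0.034 [316.8 253. ]
0.055 [344.4 268.6]
```

The scene crop shows the same small rightward shift for the fingers (222,200)/(335,262) as for the rack, so the fit is consistent. The top crop shows the spring on the collar and the gap open from (520,178) to (590,187). Descending.

>>> {"name": "servo_tool", "arguments": {"targets": [{"angular": [0, 0, 0], "xyz": [-0.15, 0.06, 1.5], "claw": 6.8}, {"angular": [0, 0, 0], "xyz": [0, 0, 1.5], "claw": 6.8}, {"angular": [0, 0, 0], "xyz": [0, 0, 1.5], "claw": 6.8}, {"angular": [0, 0, 0], "xyz": [0, 0, 1.5], "claw": 6.8}, {"angular": [0, 0, 0], "xyz": [0, 0, 0], "claw": 6.8}]}}

```text
t: 11.2
eef_pos: [0.4953, 0.3446, 0.0584]
ee_rot: [3.141, 0.0, -0.071]
force: [0.2, -0.3, -0.7]
width: 0.0678
gripper_force: 0.0
```

>>> {"name": "servo_tool", "arguments": {"targets": [{"angular": [0, 0, 0], "xyz": [0, 0, 1], "claw": 6.8}, {"angular": [0, 0, 0], "xyz": [0, 0, 1], "claw": 6.8}, {"angular": [0, 0, 0], "xyz": [0, 0, 0.6], "claw": 6.8}, {"angular": [0, 0, 0], "xyz": [0, 0, 0], "claw": 6.8}, {"angular": [0, 0, 0], "xyz": [0, 0, 0], "claw": 6.8}]}}

```text
t: 11.7
eef_pos: [0.4955, 0.3449, 0.0325]
ee_rot: [3.141, 0.0, -0.07]
force: [-0.3, -0.6, -0.1]
width: 0.068
gripper_force: 0.0
```

>>> {"name": "servo_tool", "arguments": {"force": 8, "targets": [{"angular": [0, 0, 0], "xyz": [0, 0, 0], "claw": 5.2}, {"angular": [0, 0, 0], "xyz": [0, 0, 0], "claw": 5.2}, {"angular": [0, 0, 0], "xyz": [0, 0, 0], "claw": 5.2}, {"angular": [0, 0, 0], "xyz": [0, 0, 0], "claw": 5.2}]}}

```text
t: 12.1
eef_pos: [0.4957, 0.3451, 0.0329]
ee_rot: [-3.141, -0.0, -0.07]
force: [0.4, 0.2, 2.3]
width: 0.0558
gripper_force: 8.0
```

```bash
python3 go.py .4958 .3449 .033 -.0692
```

```text
t 12.1 pos [0.4957 0.3451 0.0329] rot [-3.1411e+00 -4.0000e-04 -6.9700e-02] F [0.4 0.2 2.3] M [ 0.02  0.07 -0.03] w 0.0558 gf 8.0
turn deg(tool) [-0.03 -0.02 -0.03]
shift cm: now axes [ 0.02  0.01 -0.01] after turn [ 0.02  0.01 -0.01]
```

>>> {"name": "servo_tool", "arguments": {"force": 35, "targets": [{"angular": [0, 0, 0], "xyz": [0, 0, 0], "claw": 5.2}, {"angular": [0, 0, 0], "xyz": [0, 0, 0], "claw": 5.2}, {"angular": [0, 0, 0], "xyz": [0, 0, -0.5], "claw": 5.2}, {"angular": [0, 0, 0], "xyz": [0, 0, -1], "claw": 5.2}, {"angular": [0, 0, 0], "xyz": [0, 0, -2], "claw": 5.2}, {"angular": [0, 0, 0], "xyz": [0, 0, -3], "claw": 5.2}, {"angular": [0, 0, 0], "xyz": [0, 0, -3], "claw": 5.2}, {"angular": [0, 0, 0], "xyz": [0, 0, -3], "claw": 5.2}, {"angular": [0, 0, 0], "xyz": [0, 0, -3], "claw": 5.2}, {"angular": [0, 0, 0], "xyz": [0, 0, -3], "claw": 5.2}, {"angular": [0, 0, 0], "xyz": [0, 0, -3], "claw": 5.2}, {"angular": [0, 0, 0], "xyz": [0, 0, 0], "claw": 5.2}]}}

```text
t: 13.3
eef_pos: [0.497, 0.346, 0.2532]
ee_rot: [-3.136, -0.005, -0.069]
force: [1.0, 0.4, -0.6]
width: 0.0557
gripper_force: 35.0
```

>>> {"name": "servo_tool", "arguments": {"targets": [{"angular": [0, 0, 7.66], "xyz": [0, 0, 0], "claw": 5.2}, {"angular": [0, 0, 7.66], "xyz": [0, 0, 0], "claw": 5.2}, {"angular": [0, 0, 7.66], "xyz": [0, 0, 0], "claw": 5.2}, {"angular": [0, 0, 7.66], "xyz": [0, 0, 0], "claw": 5.2}, {"angular": [0, 0, 7.66], "xyz": [0, 0, 0], "claw": 5.2}, {"angular": [0, 0, 7.66], "xyz": [0, 0, 0], "claw": 5.2}, {"angular": [0, 0, 7.66], "xyz": [0, 0, 0], "claw": 5.2}, {"angular": [0, 0, 7.66], "xyz": [0, 0, 0], "claw": 5.2}, {"angular": [0, 0, 7.66], "xyz": [0, 0, 0], "claw": 5.2}, {"angular": [0, 0, 7.66], "xyz": [0, 0, 0], "claw": 5.2}, {"angular": [0, 0, 7.66], "xyz": [0, 0, 0], "claw": 5.2}, {"angular": [0, 0, 7.66], "xyz": [0, 0, 0], "claw": 5.2}, {"angular": [0, 0, 0], "xyz": [0, 0, 0], "claw": 5.2}]}}

```text
t: 14.6
eef_pos: [0.4951, 0.3445, 0.2475]
ee_rot: [3.141, -0.0, -1.676]
force: [-0.1, -0.3, -1.7]
width: 0.0562
gripper_force: 35.0
```

```bash
python3 go.py .5510 -.0069 .245 -1.6734
```

```text
t 14.6 pos [0.4951 0.3445 0.2475] rot [ 3.1411e+00 -3.0000e-04 -1.6762e+00] F [-0.1 -0.3 -1.7] M [ 0.05 -0.07 -0.01] w 0.0562 gf 35.0
turn deg(tool) [ 0.03 -0.02 -0.16]
shift cm: now axes [34.36 -9.25  0.25] after turn [34.38 -9.16  0.25]
```

>>> {"name": "servo_tool", "arguments": {"targets": [{"angular": [0, 0, -0.1], "xyz": [2.86, -0.77, 0], "claw": 5.2}, {"angular": [0, 0, 0], "xyz": [2.86, -0.77, 0], "claw": 5.2}, {"angular": [0, 0, 0], "xyz": [2.86, -0.77, 0], "claw": 5.2}, {"angular": [0, 0, 0], "xyz": [2.86, -0.77, 0], "claw": 5.2}, {"angular": [0, 0, 0], "xyz": [2.86, -0.77, 0], "claw": 5.2}, {"angular": [0, 0, 0], "xyz": [2.86, -0.77, 0], "claw": 5.2}, {"angular": [0, 0, 0], "xyz": [2.86, -0.77, 0], "claw": 5.2}, {"angular": [0, 0, 0], "xyz": [2.86, -0.77, 0], "claw": 5.2}, {"angular": [0, 0, 0], "xyz": [2.86, -0.77, 0], "claw": 5.2}, {"angular": [0, 0, 0], "xyz": [2.86, -0.77, 0], "claw": 5.2}, {"angular": [0, 0, 0], "xyz": [2.86, -0.77, 0], "claw": 5.2}, {"angular": [0, 0, 0], "xyz": [2.86, -0.77, 0], "claw": 5.2}, {"angular": [0, 0, 0], "xyz": [0, 0, 1], "claw": 5.2}, {"angular": [0, 0, 0], "xyz": [0, 0, 0], "claw": 5.2}, {"angular": [0, 0, 0], "xyz": [0, 0, 0], "claw": 5.2}]}}

```text
t: 16.1
eef_pos: [0.5523, -0.0056, 0.2373]
ee_rot: [3.141, -0.0, -1.67]
force: [0.7, 0.7, -1.1]
width: 0.056
gripper_force: 35.0
```

```bash
python3 go.py .5510 -.0069 .138 -1.6734
python3 - <<'E'
from station import viewer
import cv2
f=viewer.grab_frame("scene")["color"];cv2.imwrite("pics/scene3.png",f);cv2.imwrite("pics/c4.png",cv2.resize(f[95:235,220:360],None,fx=4,fy=4,interpolation=cv2.INTER_CUBIC))
E
```

```text
t 16.1 pos [ 0.5523 -0.0056  0.2373] rot [ 3.1408e+00 -3.0000e-04 -1.6704e+00] F [ 0.7  0.7 -1.1] M [ 0.14 -0.09  0.01] w 0.056 gf 35.0
turn deg(tool) [ 0.04 -0.01  0.17]
shift cm: now axes [0.14 0.1  9.93] after turn [0.14 0.11 9.93]
```

View pics/c4.png

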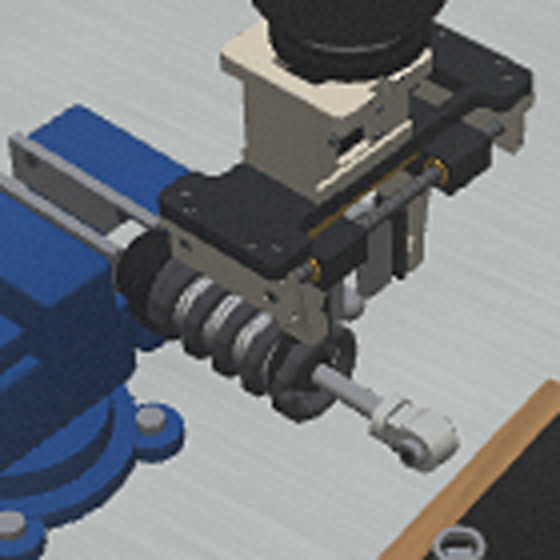

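The plate hangs upright between the fingers at (380,250), above the bare shaft, with the spring pushed back against the collar. Descending in steps and watching the force.

>>> {"name": "servo_tool", "arguments": {"targets": [{"angular": [0, 0, 0.15], "xyz": [0.1, 0.1, 1], "claw": 5.2}, {"angular": [0, 0, 0], "xyz": [0, 0, 1], "claw": 5.2}, {"angular": [0, 0, 0], "xyz": [0, 0, 1], "claw": 5.2}, {"angular": [0, 0, 0], "xyz": [0, 0, 1], "claw": 5.2}, {"angular": [0, 0, 0], "xyz": [0, 0, 0], "claw": 5.2}, {"angular": [0, 0, 0], "xyz": [0, 0, 0], "claw": 5.2}]}}

```text
t: 16.75
eef_pos: [0.5514, -0.0069, 0.1972]
ee_rot: [3.141, -0.001, -1.675]
force: [-0.6, 0.6, -1.6]
width: 0.0557
gripper_force: 35.0
```

>>> {"name": "servo_tool", "arguments": {"targets": [{"angular": [0, 0, 0], "xyz": [0, 0, 0.5], "claw": 5.2}, {"angular": [0, 0, 0], "xyz": [0, 0, 0.5], "claw": 5.2}, {"angular": [0, 0, 0], "xyz": [0, 0, 0.5], "claw": 5.2}, {"angular": [0, 0, 0], "xyz": [0, 0, 0.5], "claw": 5.2}, {"angular": [0, 0, 0], "xyz": [0, 0, 0.5], "claw": 5.2}]}}

```text
t: 17.25
eef_pos: [0.5515, -0.0069, 0.1721]
ee_rot: [3.142, 0.0, -1.675]
force: [0.3, 0.6, -1.4]
width: 0.0559
gripper_force: 35.0
```

```bash
python3 go.py .5510 -.0069 .138 -1.6734
```

```text
t 17.25 pos [ 0.5515 -0.0069  0.1721] rot [ 3.1416  0.     -1.675 ] F [ 0.3  0.6 -1.4] M [ 0.08 -0.04 -0.07] w 0.0559 gf 35.0
turn deg(tool) [ 0.    0.   -0.09]
shift cm: now axes [0.01 0.04 3.41] after turn [0.01 0.04 3.41]
```

>>> {"name": "servo_tool", "arguments": {"targets": [{"angular": [0, 0, 0], "xyz": [0, 0.04, 0.5], "claw": 5.2}, {"angular": [0, 0, 0], "xyz": [0, 0, 0.5], "claw": 5.2}, {"angular": [0, 0, 0], "xyz": [0, 0, 0.5], "claw": 5.2}, {"angular": [0, 0, 0], "xyz": [0, 0, 0.5], "claw": 5.2}, {"angular": [0, 0, 0], "xyz": [0, 0, 0.5], "claw": 5.2}]}}

```text
t: 17.75
eef_pos: [0.5511, -0.0068, 0.1471]
ee_rot: [3.142, -0.0, -1.675]
force: [-0.5, -0.8, -0.9]
width: 0.0555
gripper_force: 35.0
```

>>> {"name": "servo_tool", "arguments": {"targets": [{"angular": [0, 0, 0], "xyz": [0, 0, 0.4], "claw": 5.2}, {"angular": [0, 0, 0], "xyz": [0, 0, 0.3], "claw": 5.2}, {"angular": [0, 0, 0], "xyz": [0, 0, 0.2], "claw": 5.2}, {"angular": [0, 0, 0], "xyz": [0, 0, 0], "claw": 5.2}]}}

```text
t: 18.15
eef_pos: [0.551, -0.0069, 0.1383]
ee_rot: [3.141, -0.0, -1.675]
force: [-0.0, 0.5, -0.9]
width: 0.0559
gripper_force: 35.0
```

```bash
python3 go.py .5526 .009 .138 -1.6734
```

```text
t 18.15 pos [ 0.551  -0.0069  0.1383] rot [ 3.1413e+00 -2.0000e-04 -1.6749e+00] F [-0.   0.5 -0.9] M [ 0.04 -0.03 -0.01] w 0.0559 gf 35.0
turn deg(tool) [ 0.02 -0.01 -0.09]
shift cm: now axes [-1.59  0.    0.03] after turn [-1.59  0.    0.03]
```

No contact on the way down. Sliding to the seat (tool -x).

>>> {"name": "servo_tool", "arguments": {"targets": [{"angular": [0, 0, 0], "xyz": [-0.3, 0, 0], "claw": 5.2}, {"angular": [0, 0, 0], "xyz": [-0.3, 0, 0], "claw": 5.2}, {"angular": [0, 0, 0], "xyz": [-0.3, 0, 0], "claw": 5.2}, {"angular": [0, 0, 0], "xyz": [-0.2, 0, 0], "claw": 5.2}, {"angular": [0, 0, 0], "xyz": [-0.1, 0, 0], "claw": 5.2}, {"angular": [0, 0, 0], "xyz": [0, 0, 0], "claw": 5.2}]}}

```text
t: 18.75
eef_pos: [0.5523, 0.0053, 0.1386]
ee_rot: [-3.142, 0.0, -1.675]
force: [-0.4, -0.3, -0.9]
width: 0.0555
gripper_force: 35.0
```

>>> {"name": "servo_tool", "arguments": {"targets": [{"angular": [0, 0, 0], "xyz": [-0.1, 0, 0], "claw": 5.2}, {"angular": [0, 0, 0], "xyz": [-0.1, 0, 0], "claw": 5.2}, {"angular": [0, 0, 0], "xyz": [-0.1, 0, 0], "claw": 5.2}, {"angular": [0, 0, 0], "xyz": [0, 0, 0], "claw": 5.2}]}}

```text
t: 19.15
eef_pos: [0.5527, 0.0082, 0.1386]
ee_rot: [3.142, -0.0, -1.675]
force: [-0.7, 0.4, -1.0]
width: 0.0558
gripper_force: 35.0
```

>>> {"name": "servo_tool", "arguments": {"targets": [{"angular": [0, 0, 0], "xyz": [-0.1, 0, 0], "claw": 5.2}, {"angular": [0, 0, 0], "xyz": [0, 0, 0], "claw": 5.2}]}}

```text
t: 19.35
eef_pos: [0.5528, 0.0092, 0.1386]
ee_rot: [-3.142, 0.0, -1.675]
force: [-0.2, -0.2, -0.9]
width: 0.0556
gripper_force: 35.0
```

>>> {"name": "servo_tool", "arguments": {"targets": [{"angular": [0, 0, 0], "xyz": [-0.1, 0, 0], "claw": 5.2}, {"angular": [0, 0, 0], "xyz": [-0.1, 0, 0], "claw": 5.2}, {"angular": [0, 0, 0], "xyz": [0, 0, 0], "claw": 5.2}]}}

```text
t: 19.65
eef_pos: [0.553, 0.0112, 0.1386]
ee_rot: [-3.142, 0.0, -1.675]
force: [0.3, -0.1, -1.9]
width: 0.0558
gripper_force: 35.0
```

>>> {"name": "servo_tool", "arguments": {"targets": [{"angular": [0, 0, 0], "xyz": [-0.1, 0, 0], "claw": 5.2}, {"angular": [0, 0, 0], "xyz": [0, 0, 0], "claw": 5.2}]}}

```text
t: 19.85
eef_pos: [0.5531, 0.0122, 0.1386]
ee_rot: [3.142, 0.0, -1.675]
force: [-0.4, 0.9, -1.0]
width: 0.0557
gripper_force: 35.0
```

```bash
python3 go.py
```

```text
t 19.85 pos [0.5531 0.0122 0.1386] rot [ 3.1416  0.     -1.6749] F [-0.4  0.9 -1. ] M [ 0.07 -0.05  0.01] w 0.0557 gf 35.0
```

>>> {"name": "servo_tool", "arguments": {"targets": [{"angular": [0, 0, 0], "xyz": [-0.1, 0, 0], "claw": 5.2}, {"angular": [0, 0, 0], "xyz": [-0.1, 0, 0], "claw": 5.2}, {"angular": [0, 0, 0], "xyz": [0, 0, 0], "claw": 5.2}]}}

```text
t: 20.15
eef_pos: [0.5532, 0.0139, 0.1386]
ee_rot: [3.141, -0.0, -1.675]
force: [0.9, -1.6, -1.0]
width: 0.0557
gripper_force: 35.0
```

>>> {"name": "servo_tool", "arguments": {"targets": [{"angular": [0, 0, 0], "xyz": [-0.1, 0, 0], "claw": 5.2}, {"angular": [0, 0, 0], "xyz": [0, 0, 0], "claw": 5.2}]}}

```text
t: 20.35
eef_pos: [0.5532, 0.014, 0.1385]
ee_rot: [3.141, -0.002, -1.675]
force: [1.6, -7.4, -1.1]
width: 0.0557
gripper_force: 35.0
```

```bash
python3 go.py
python3 - <<'E'
from station import viewer
import cv2
f=viewer.grab_frame("scene")["color"];cv2.imwrite("pics/scene4.png",f);cv2.imwrite("pics/c5.png",cv2.resize(f[125:235,250:360],None,fx=5,fy=5,interpolation=cv2.INTER_CUBIC))
E
```

```text
t 20.35 pos [0.5532 0.014  0.1385] rot [ 3.1411e+00 -1.8000e-03 -1.6749e+00] F [ 1.6 -7.4 -1.1] M [-2.43 -0.62 -0.01] w 0.0557 gf 35.0
```

View pics/c5.png

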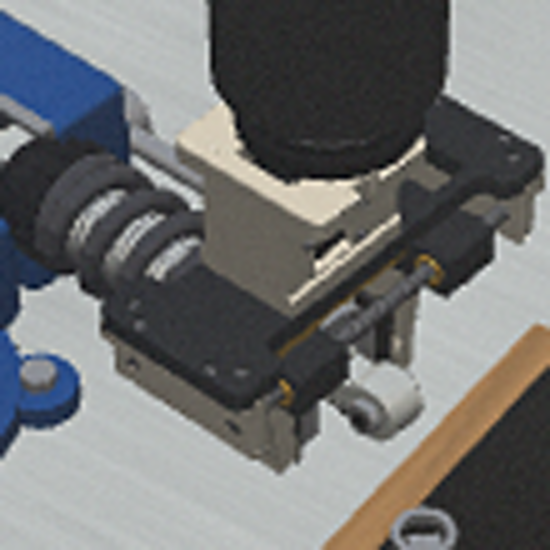

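Contact at the seat: the force along the shaft is -7 N. The view shows the gripper straddling the shaft right behind the eye (385,400). Adding a bit more steady push and grip.

>>> {"name": "servo_tool", "arguments": {"force": 45, "targets": [{"angular": [0, 0, 0], "xyz": [-0.1, 0, 0], "claw": 5.2}, {"angular": [0, 0, 0], "xyz": [0, 0, 0], "claw": 5.2}, {"angular": [0, 0, 0], "xyz": [0, 0, 0], "claw": 5.2}, {"angular": [0, 0, 0], "xyz": [0, 0, 0], "claw": 5.2}, {"angular": [0, 0, 0], "xyz": [0, 0, 0], "claw": 5.2}]}}

```text
t: 20.9
eef_pos: [0.5532, 0.0141, 0.1386]
ee_rot: [3.141, -0.003, -1.675]
force: [2.5, -11.7, -1.4]
width: 0.0556
gripper_force: 45.0
```

>>> {"name": "servo_tool", "arguments": {"targets": [{"angular": [0, 0, 0], "xyz": [0, 0, 0], "claw": 5.2}, {"angular": [0, 0, 0], "xyz": [0, 0, 0], "claw": 5.2}, {"angular": [0, 0, 0], "xyz": [0, 0, 0], "claw": 5.2}, {"angular": [0, 0, 0], "xyz": [0, 0, 0], "claw": 5.2}, {"angular": [0, 0, 0], "xyz": [0, 0, 0], "claw": 5.2}, {"angular": [0, 0, 0], "xyz": [0, 0, 0], "claw": 5.2}]}}

```text
t: 21.5
eef_pos: [0.5532, 0.0141, 0.1386]
ee_rot: [3.141, -0.003, -1.675]
force: [2.8, -12.2, -1.2]
width: 0.0555
gripper_force: 45.0
```

```bash
python3 go.py
python3 - <<'E'
from station import viewer
import cv2,numpy as np
o=[]
for n,x,y,w in(("scene",370,200,130),("top",220,160,130)):
    f=viewer.grab_frame(n)["color"];o.append(cv2.resize(f[y:y+130,x:x+w],None,fx=3,fy=3,interpolation=cv2.INTER_CUBIC))
cv2.imwrite("pics/c6.png",np.hstack(o))
E
```

```text
t 21.5 pos [0.5532 0.0141 0.1386] rot [ 3.1408e+00 -2.8000e-03 -1.6753e+00] F [  2.8 -12.2  -1.2] M [-3.97 -0.9   0.03] w 0.0555 gf 45.0
```

View pics/c6.png

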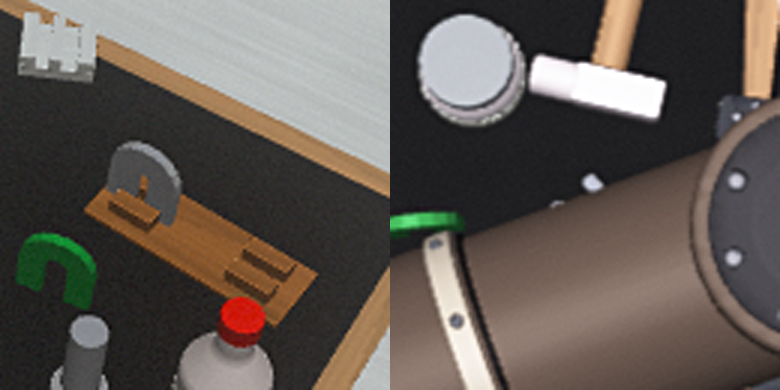

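The push is steady at about 12 N and the plate is held level. The narrow-slot retainer is still in its rack block (143,185 in the crop), the other block is empty, and the bystanders in view look unmoved. Handing in.

```bash
python3 -c "
from station import order;print(order.job_done())"
```

```text
the job is handed in; nothing more can be done
None
```

I handed the job in at about 21.5 s: the spring is back against the collar, and the wide-slot retainer is over the shaft, held upright against the eye's shoulder with a steady push of about 12 N. The result was not reported back, and I judged flushness from force and tool angle because the gripper hid the plate.

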